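# Clamp the carved tile in the cam-clamp fixture

## Task

Get the carved stone tile held for work, using only pushes of the fingertips or the outside of the fingers: nothing is to be picked up. First push the tile along its guides until it is fully home against the back stop of the fixture, then push the clamp strap round over the tile's edge as far as it will turn, and then push the cam lever fully down so that the strap's foot presses on the tile. Leave the chisel, the stone sample and the dust brush where they lie.

Things in the scene. Friction and masses are not known exactly. Their poses are not given: they have to be found in the camera images.
- fixture: Aluminium fixture plate screwed to the bench, 12 mm thick; in its own axes x -85 to +95, y -96 to +128 mm. Origin on the underside, at bench height; z up; x points towards the back stop (away from the robot, give or take the yaw), y to the left looking along x. All parts of the clamp and stop move with it.
- back_stop (a point): Middle of the front face of the steel back stop at the far end of the plate, at its foot: fixture x +75, y +50 mm, 12 mm above the bench. Axes as the fixture's. The stop is 118 mm wide, its top 30 mm above the bench. From x -22 to +72 run two guide strips: left, inner face y +102, top 26 mm above the bench; right, inner face y -2, top 22 mm. The tile has 4 mm of side play between them.
- tile: Loose marble tile 90 (its x) x 100 (its y) x 22 mm, about 0.5 kg, with a carved rosette 54 mm across standing 5 mm proud on top. Origin at the centre of its underside, 12 mm above the bench on the plate; axes like the fixture's. It starts 12 to 30 mm short of the back stop and slides along fixture x with 4 to 8 N. Home: far face on the stop, its origin at fixture x +30 mm (y about +50).
- stud (a point): Centre of the cam lever's pivot, on the clamp's upright swing axis, 78 mm above the bench, fixed at fixture x +30, y -55 mm, right of the guides. Axes as the fixture's. Below it the clamp's round housing, 36 mm across and 44 mm high, on a 56 x 40 mm foot; beside it, at fixture x +44, y -24 mm, the strap's 8 mm stop pin, 60 mm high.
- clamp_swing (a joint): Turn of the strap and lever about the upright axis at the stud, rad. At angle a the nose points from the stud along (-cos a, +sin a) in fixture x, y: at 0 towards the robot, clear of the tile; it grows clockwise seen from above to 1.571, where it meets a stop pin and the foot is over the tile's right margin. Starts at 0 to 0.4. Friction only, about 2 N at the nose; stays where left.
- strap_nose (a point): On the strap's top face above its foot, 68 mm from the swing axis. The strap is a steel bar 20 mm wide (36 mm near the stud), 14 mm thick, 92 mm from axis to rounded end; with the lever up its underside is 52 and its top 66 mm above the bench; at this point a nut and thread rise 11 mm more. The tile's margin is 34 mm above the bench.
- clamp_foot: Sprung rubber-tipped foot under the strap, 16 mm across, right below point strap_nose; with the lever up its sole is 37 mm above the bench, 3 mm clear of the tile's margin. This body's origin is NOT at the foot: it lies on the swing axis at bench height.
- cam_lever (a joint): Tilt of the cam lever, rad: 0 is up (65 degrees above level), 1.047 fully down on a rigid stop (5 degrees above level). Starts at 0 to 0.15, stays where left, takes 3 to 8 N at the grip. It points from the stud away from the strap's nose: to fixture -y once the strap is over the tile. Down, it lowers the strap 6 mm, the foot presses about 15 N, and the cam locks itself.
- lever_grip (a point): On the centre line of the lever's grip, 90 mm from the pivot. The grip is a smooth round black sleeve 18 mm thick, from 50 to 110 mm from the pivot, on a straight 10 mm rod. This point is about 160 mm above the bench with the lever up, 86 mm with it down; a finger above the stud's side of the grip bears on it all the way down.
- chisel: Bystander: loose all-steel chisel, 197 mm long, 17 mm thick, lying on the bench before the fixture (origin at its middle, underside). Not to be moved.
- stone_sample: Bystander: loose polished green stone 50 x 65 x 40 mm on the bench right of the fixture (origin under its centre). Not to be moved.
- dust_brush: Bystander: loose flat dust brush 219 x 45 x 14 mm lying on the bench right and in front of the fixture (origin at its middle, underside). Not to be moved.
There are look-alikes about, which are no part of the job. Of the things that look like the tile, the smaller one is meant.

How it is judged (in metres and radians):
On the way, in this order (a step that is already met when the one before it is completed fails the run):
1. the tile is home against the back stop, with the strap still off it (x of tile in the frame of fixture above 0.0275 m and value of joint clamp_swing below 0.6 rad and value of joint cam_lever below 0.4 rad), for 0.2 s.
2. the strap is swung round over the tile, the lever still up (value of joint clamp_swing above 1.48 rad and value of joint cam_lever below 0.4 rad), for 0.2 s.
3. the cam lever is pushed down (value of joint cam_lever above 0.95 rad), for 0.2 s.
At the end, for the whole second after the job is handed in: The tile is within 2.5 mm of the back stop and square to it (0.04 rad), at rest; the strap is turned to its stop over the tile (1.48 rad or more), the cam lever is down (0.95 rad or more) and the foot presses on the tile with more than 8 N (x of tile in the frame of fixture above 0.0275 m and angle between the x axis of tile and the x axis of fixture, either way round below 0.04 rad and value of joint clamp_swing above 1.48 rad and value of joint cam_lever above 0.95 rad and contact force between clamp_foot and tile above 8 N and linear speed of tile below 0.01 m/s); the robot touches nothing.
It fails at once if the tile is lifted off the plate or tipped (z of tile in the frame of fixture above 0.018 m or angle between tile's own z axis and vertical above 0.12 rad).
It fails at once if the chisel is moved (distance of chisel from where it was at the start of the episode above 0.015 m).
It fails at once if the stone sample is moved (distance of stone_sample from where it was at the start of the episode above 0.015 m).
It fails at once if the dust brush is moved (distance of dust_brush from where it was at the start of the episode above 0.015 m).
It also fails if it takes over 64 s, if anything falls off the work surface, if the arm or the gripper's body presses on something with over 40 N, if the wrist force passes 120 N, or if a joint passes its speed limit or range.

## Robot

A 7-joint arm with a two-finger parallel gripper is mounted at the origin on the work surface; the furniture and walls round the work are solid. World frame = base frame: x ahead of the robot, y to its left, z up, the work surface at z = 0. Lengths are in mm, angles in rad, forces in N, time in s.
With the tool pointing down it reaches from about 425 to 825 mm from the base axis. Payload 3.6 kg.
Tool frame: the origin (TCP) lies on the centre line of the jaws, within the pads' length; the fingertips stand 17 mm ahead of it and the grasp point (between the pads) lies 2 mm behind it (arm.tip_reach is the distance from the TCP to the fingertips, in mm); z points along the fingers, y is the line along which they close (so a half turn about z gives the same grasp; the last joint's range is limited). The gripper opens to 85 mm and grips with 20 to 120 N. Pads are 22 mm wide; open, the fingers measure 114 mm over their backs; the gripper's body (76 mm by 85 mm) begins 54 mm behind the grasp point. The pads swing forward as they close: fully open they stand 13 mm farther back than shut.
Start: joints at [1.095, 0.615, -0.013, 1.423, 0.008, 1.103, -0.04], TCP at [282.617, -585.313, 248.297] pointing down, gripper open.
Joint ranges: [-3.12, 3.12], [-0.3, 2.06], [-1.34, 1.32], [0.26, 2.42], [-1.36, 4.5], [0.01, 1.98], [-2.84, 2.84]. Speed limits (rad/s): [2.79, 2.79, 3.14, 3.14, 3.14, 3.14, 3.14].

## Interface

Orientations are given as a unit quaternion [x, y, z, w].
In Python, from station import arm, eyes gives the robot as it stands.
- The arm moves only by the tool drive_tool, never from a script. Its argument "targets" is a list that holds one entry, the list of rows, each a list of 7 numbers: the shift along the world's x, y, z in m, then the turn, a rotation vector about the world's x, y, z in degrees, then the opening, from 0 (shut) to 1 (fully open). A call has 1 to 8 rows; each row shifts and turns the commanded pose from where the row before left it; what a row does not reach is not made up. A row lasts 1/12 s, in which the tool goes at most 41.7 mm and 7.16 degrees, less where a joint would pass 70% of its speed; a pose out of reach is approached as far as the arm can. A call with a gripper value outside its range is refused whole. The fingers move at their own pace and stop on an object; "grip_force" is the grip in N (left out, the last holds). Time passes only in rows, so rows that do not move let the fingers close. It gives the time, the measured TCP pose, the force, the opening and the grip force at its end, in the units of the state.
- arm.state(): the state, without advancing time (a new reading comes with each control period).
- eyes.grab_frame(name): name is "side" or "top"; returns a dict with "img" (384x512x3 uint8, red, green, blue), "camera_matrix" (3x3 intrinsics, pixels), "k1" (the pictures are not rectified: a ray, as slopes to the right and down, at radius r is drawn at 1 + k1 r^2 times it, then the intrinsics apply), "R" (3x3) and "t" (3): a world point X has camera coordinates R X + t. Camera axes: x right, y down, z forward; pixel columns grow to the right and rows downward; lengths in mm; the calibration is good to about 2 mm. A picture is of the moment at which its call begins. There is no depth.
- arm.job_done(): hands the job in; it is judged then, once.
The state is a dict: "time": time; "q": joint angles; "joint_velocities": joint speeds; "joint_torque": joint torques, N m; "eef_pos": TCP position; "orientation": TCP orientation; "force": force on the tool from outside, world axes, zero at the start; "torque": the same for the moment, N m; "grip_width": opening from 0.0 (shut) to 1.0 (fully open); "gripper_force": force on a finger pad.
Only numpy, scipy, OpenCV 4.12 (cv2) and the standard library are available. Lean on these libraries where they do the work, as an engineer would, in place of code of your own. Each camera call takes 0.05 s, during which the arm holds its last target. There are 200 camera calls.

## Working session

There is one attempt and no reset: what is moved stays moved. The work goes in short steps, Python scripts to look and compute and a tool call to move; the robot and the scene stay as the last step left them, time stands still between calls to the robot, and variables do not carry over. Pictures are saved under pics/ and viewed, at most 10 in all, crops included, and the job is handed in when it is done.

Besides the shell and the picture viewer there is one more tool, called as name(argument=value, ...), one argument or row to a line, values as JSON. drive_tool: Moves the arm, as the interface text tells. Its arguments: {"type":"object","properties":{"targets":{"type":"array"},"grip_force":{"type":"number"}},"required":["targets"]}

```bash
mkdir -p pics
cat > h.py <<'E'
import numpy as np, cv2
from station import arm, eyes
def grab(n):
    f=eyes.grab_frame(n); np.savez(f'{n}.npz',**f); return f
def load(n): return np.load(f'{n}.npz')
def ray(f,u,v):
    K=f['camera_matrix']; xd=(u-K[0,2])/K[0,0]; yd=(v-K[1,2])/K[1,1]; x,y=xd,yd
    for _ in range(30):
        s=1+float(f['k1'])*(x*x+y*y); x,y=xd/s,yd/s
    R=np.array(f['R']); return -R.T@np.array(f['t']), R.T@np.array([x,y,1])
def atz(f,u,v,z):
    c,d=ray(f,u,v); return (c+d*(z-c[2])/d[2])
def proj(f,X):
    c=np.array(f['R'])@np.array(X,float)+np.array(f['t']); x,y=c[:2]/c[2]; s=1+float(f['k1'])*(x*x+y*y)
    K=f['camera_matrix']; return np.array([K[0,0]*x*s+K[0,2],K[1,1]*y*s+K[1,2]])
E
python3 - <<'E'
from h import *
for n in('top','side'):
    f=grab(n); cv2.imwrite(f'pics/{n}0.png',cv2.resize(f['img'][:,:,::-1],(800,600)))
    print(n,-f['R'].T@f['t'],f['R'][2])
s=arm.state();print(s['time'],s['eef_pos'],s['orientation'],s['grip_width'])
E
```

```text
top [ 222.55169792 -154.30213027  931.2397015 ] [ 0.2352146   0.00307476 -0.9719386 ]
side [-26.94772832 602.9551592  436.26554389] [ 0.44750799 -0.8232303  -0.34932574]
0.1 [ 282.33204751 -584.76177646  247.22081489] [ 9.74810340e-01  2.23032276e-01 -2.81693382e-04 -1.15173810e-03] 1.0031832687057773
```

View pics/top0.png

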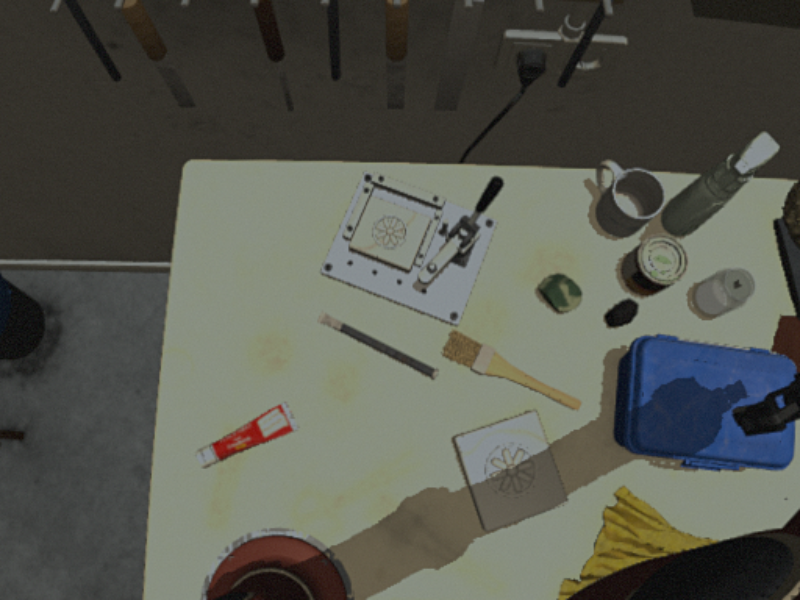

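View pics/side0.png

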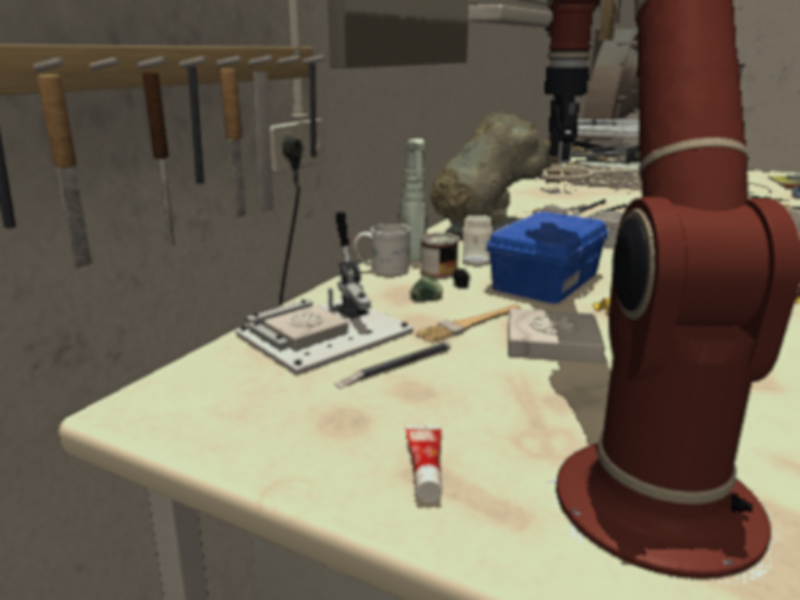

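Two things could be the tile: one in the fixture at top (390,230), and a larger slab on the open bench at (510,470). I choose the smaller one in the fixture. The clamp with its black lever grip is at (440–500,180–290), the chisel at (380,345), the brush at (510,370) and the green stone at (560,292); the dark lump at (620,313) is a stone look-alike.

Run:
```python
from h import *
f=load('top'); im=f['img'][95:220,195:330,::-1]  # 135x125
cv2.imwrite('pics/crop1.png',cv2.resize(im,None,fx=4.7,fy=4.7,interpolation=cv2.INTER_CUBIC))
```

```text
(no output)
```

View pics/crop1.png

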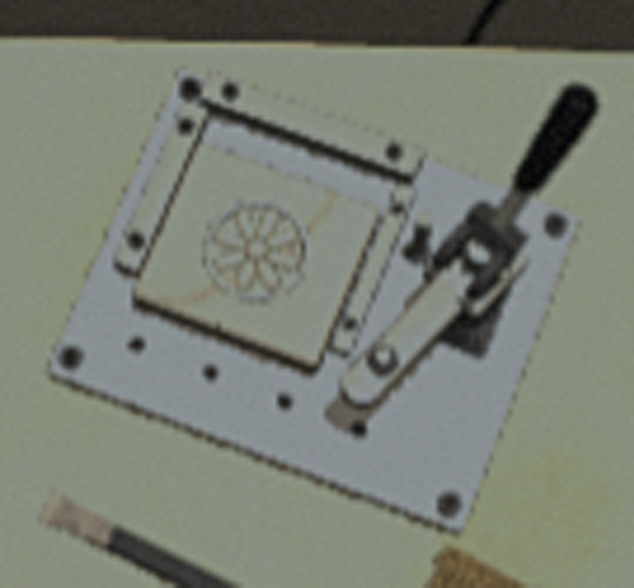

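The crop shows the rosette tile between its guides, short of the stop. Plate corners are at about (50,373), (460,530), (578,220) and (182,72). The tile's near top edge runs (135,297)–(317,362), and the strap nut is at (383,355).

```bash
cat >> h.py <<'E'
def cz(p,s=4.7,o=(195,95)): return ((p[0]+.5)/s-.5+o[0],(p[1]+.5)/s-.5+o[1])
E
python3 - <<'E'
from h import *
from scipy.optimize import least_squares
f=load('top')
px=[cz(p) for p in[(50,373),(460,530),(578,220),(182,72)]]
W=np.array([atz(f,*p,12)[:2] for p in px]); F=np.array([(-85,128),(-85,-96),(95,-96),(95,128)],float)
def T(q,F): c,s=np.cos(q[2]),np.sin(q[2]); return q[:2]+F@np.array([[c,s],[-s,c]])
r=least_squares(lambda q:(T(q,F)-W).ravel(),[500,0,0]); q=r.x; print(q,np.degrees(q[2]),r.fun.round(1))
np.save('fix.npy',q)
c,s=np.cos(q[2]),np.sin(q[2]); Ri=np.array([[c,s],[-s,c]])
inv=lambda X:Ri@(X[:2]-q[:2])
for n,p,z in[('tileL',(135,297),34),('tileR',(317,362),34),('far R',(382,203),34),('nut',(383,354),77),('end',(350,395),66),('grip end',(582,95),170),('grip st',(527,185),120)]:
    w=atz(f,*cz(p),z); print(n,w[:2].round(),inv(w).round(1))
n=inv(atz(f,*cz((383,354)),77))-np.array([30,-55]);print('swing',np.arctan2(n[1],-n[0]),np.hypot(*n))
for n,P in[('stud',(30,-55)),('nearmid',(-40,50)),('home near',(-15,50))]: print(n,T(q,np.array([P],float)).round(1))
for n,p in[('chis1',(320,316)),('chis2',(437,374)),('br1',(447,345)),('br2',(580,405)),('stone',(560,295))]:
    w=atz(f,p[0]*.64,p[1]*.64,10);print(n,w[:2].round(),inv(w).round())
# side reprojection check
g=load('side')
for P,z in[((-85,128),12),((-85,-96),12),((95,128),12)]:
    w=T(q,np.array([P],float))[0]; print('side',P,(proj(g,[*w,z])/.64).round())
E
```

```text
[ 5.18333420e+02 -1.90313795e+02 -3.54393886e-01] -20.305273963739715 [-0.7  2.6 -2.9 -1.2  1.7 -2.3  2.   0.9]
tileL [518. -86.] [-36.8  97.3]
tileR [ 486. -177.] [-34.7   1.3]
far R [ 570. -208.] [55.1  1.1]
nut [ 478. -207.] [-31.8 -29.4]
end [ 461. -192.] [-53.2 -21.5]
grip end [ 570. -287.] [ 82.5 -72.7]
grip st [ 548. -269.] [ 55.  -64.1]
swing 0.3929006858192385 66.94281362087588
stud [[ 527.4 -252.3]]
nearmid [[ 498.2 -129.5]]
home near [[ 521.6 -138.2]]
chis1 [416. -46.] [-146.  100.]
chis2 [ 333. -221.] [-163.  -93.]
br1 [ 377. -235.] [-117.  -91.]
br2 [ 292. -431.] [-129. -305.]
stone [ 457. -407.] [  18. -224.]
side (-85, 128) [297. 369.]
side (-85, -96) [414. 326.]
side (95, 128) [235. 329.]
```

Fixture pose: about (518,-190), yaw -20.3°. The tile has about 21 mm to go and the swing is about 0.39. Next I close the fingers and fly to a spot in front of the tile.

drive_tool(
  targets=[
    [[0.011,0.029,0,0,0,-5.8,0],[0.011,0.029,0,0,0,-5.8,0],[0.011,0.029,0,0,0,-5.8,0],[0.011,0.029,0,0,0,-5.8,0],[0.011,0.029,0,0,0,-5.8,0],[0.011,0.029,0,0,0,-5.8,0],[0.011,0.029,0,0,0,-5.8,0],[0.011,0.029,0,0,0,-5.5,0]],
  ],
)

```text
time: 0.77
eef_pos: [370.7, -351.6, 248.0]
orientation: [0.984, -0.179, -0.0, -0.0]
force: [0.7, 0.7, -0.1]
grip_width: 0.003
gripper_force: 0.0
```

drive_tool(
  targets=[
    [[0.012,0.03,0,0,0,0,0],[0.012,0.03,0,0,0,0,0],[0.012,0.03,0,0,0,0,0],[0.012,0.03,0,0,0,0,0],[0.012,0.03,0,0,0,0,0],[0.012,0.03,0,0,0,0,0],[0.012,0.03,0,0,0,0,0],[0.011,0.026,0,0,0,0,0]],
  ],
)

```text
time: 1.43
eef_pos: [465.8, -114.8, 248.0]
orientation: [0.984, -0.176, -0.0, -0.0]
force: [0.2, -0.0, 0.4]
grip_width: -0.002
gripper_force: 0.0
```

drive_tool(
  targets=[
    [[0,0,-0.03,0,0,0,0],[0,0,-0.03,0,0,0,0],[0,0,-0.03,0,0,0,0],[0,0,-0.03,0,0,0,0],[0,0,-0.03,0,0,0,0],[0,0,-0.02,0,0,0,0],[0,0,0,0,0,0,0],[0,0,0,0,0,0,0]],
  ],
)

```text
time: 2.1
eef_pos: [464.9, -117.2, 77.6]
orientation: [0.984, -0.176, -0.001, -0.0]
force: [0.8, -0.6, -0.1]
grip_width: -0.003
gripper_force: 0.0
```

drive_tool(
  targets=[
    [[0,0,-0.02,0,0,0,0],[0,0,-0.02,0,0,0,0],[0,0,0,0,0,0,0],[0.0094,-0.0035,0,0,0,0,0],[0.0094,-0.0035,0,0,0,0,0],[0,0,0,0,0,0,0]],
  ],
)

```text
time: 2.6
eef_pos: [487.9, -125.5, 40.5]
orientation: [0.984, -0.177, 0.004, 0.0]
force: [-0.6, -0.5, 0.6]
grip_width: -0.0
gripper_force: 0.0
```

drive_tool(
  targets=[
    [[0.0028,-0.001,0,0,0,0,0],[0.0028,-0.001,0,0,0,0,0],[0.0028,-0.001,0,0,0,0,0],[0.0028,-0.001,0,0,0,0,0],[0,0,0,0,0,0,0]],
  ],
)

```text
time: 3.02
eef_pos: [491.7, -127.0, 38.1]
orientation: [0.984, -0.176, -0.005, -0.001]
force: [-5.1, 2.4, 4.1]
grip_width: -0.005
gripper_force: 2.9
```

drive_tool(
  targets=[
    [[0.0028,-0.001,0,0,0,0,0],[0.0028,-0.001,0,0,0,0,0],[0.0028,-0.001,0,0,0,0,0],[0,0,0,0,0,0,0]],
  ],
)

```text
time: 3.35
eef_pos: [500.1, -130.0, 37.9]
orientation: [0.984, -0.176, -0.005, -0.001]
force: [-3.2, 1.3, 1.5]
grip_width: -0.002
gripper_force: 2.1
```

drive_tool(
  targets=[
    [[0.0028,-0.001,0,0,0,0,0],[0.0028,-0.001,0,0,0,0,0],[0.0019,-0.0007,0,0,0,0,0],[0,0,0,0,0,0,0]],
  ],
)

```text
time: 3.68
eef_pos: [509.0, -133.2, 37.9]
orientation: [0.984, -0.176, -0.003, -0.0]
force: [-3.1, 1.1, -2.2]
grip_width: -0.002
gripper_force: 1.4
```

drive_tool(
  targets=[
    [[0.0019,-0.0007,0,0,0,0,0],[0.0019,-0.0007,0,0,0,0,0],[0,0,0,0,0,0,0]],
  ],
)

```text
time: 3.93
eef_pos: [513.1, -134.6, 37.8]
orientation: [0.984, -0.176, -0.003, -0.0]
force: [-6.4, 1.0, 1.7]
grip_width: 0.002
gripper_force: 3.0
```

drive_tool(
  targets=[
    [[0.0019,-0.0007,0,0,0,0,0],[0,0,0,0,0,0,0]],
  ],
)

```text
time: 4.1
eef_pos: [513.2, -134.7, 37.8]
orientation: [0.984, -0.176, -0.005, -0.001]
force: [-8.3, 2.1, 5.4]
grip_width: -0.0
gripper_force: 4.5
```

drive_tool(
  targets=[
    [[0.0019,-0.0007,0,0,0,0,0],[0,0,0,0,0,0,0]],
  ],
)

```text
time: 4.27
eef_pos: [513.2, -134.7, 37.8]
orientation: [0.984, -0.176, -0.007, -0.001]
force: [-12.1, 3.6, 9.0]
grip_width: 0.005
gripper_force: 6.0
```

drive_tool(
  targets=[
    [[0.0019,-0.0007,0,0,0,0,0],[0,0,0,0,0,0,0],[0,0,0,0,0,0,0],[0,0,0,0,0,0,0]],
  ],
)

```text
time: 4.6
eef_pos: [513.3, -134.7, 37.7]
orientation: [0.984, -0.176, -0.009, -0.001]
force: [-13.6, 5.1, 12.0]
grip_width: 0.002
gripper_force: 7.4
```

drive_tool(
  targets=[
    [[-0.013,0.005,0,0,0,0,0],[-0.013,0.005,0,0,0,0,0],[-0.013,0.005,0,0,0,0,0],[0,0,0.03,0,0,0,0],[0,0,0.03,0,0,0,0],[0,0,0.03,0,0,0,0],[0,0,0.02,0,0,0,0],[-0.02,0,0,0,0,0,0]],
  ],
)

```text
time: 5.27
eef_pos: [471.3, -124.0, 153.5]
orientation: [0.984, -0.176, 0.011, 0.0]
force: [0.5, -0.1, -0.2]
grip_width: 0.0
gripper_force: 0.0
```

Run:
```python
from h import *
f=grab('top'); im=f['img'][95:220,195:330,::-1]
cv2.imwrite('pics/crop2.png',cv2.resize(im,None,fx=4.7,fy=4.7,interpolation=cv2.INTER_CUBIC))
q=np.load('fix.npy');c,s=np.cos(q[2]),np.sin(q[2])
T=lambda F:q[:2]+np.array([[c,-s],[s,c]])@F
print(arm.state()['eef_pos'],'pre',T(np.array([-57.,-61])))
for a in [.3,.5,.7,.9,1.1,1.3,1.45,1.571,1.62]:
    u=np.array([-np.cos(a),np.sin(a)]);n=np.array([np.sin(a),np.cos(a)]);d=10+11*np.sin(a)+14.5*abs(np.cos(a))
    print(a,T(np.array([30,-55])+78*u-d*n).round(1))
```

```text
[ 462.17074844 -123.70614985  151.03599411] pre [ 443.70723082 -227.7428192 ]
0.3 [ 449.  -226.3]
0.5 [ 455.  -211.9]
0.7 [ 464.4 -198.4]
0.9 [ 476.9 -186.8]
1.1 [ 492.1 -177.9]
1.3 [ 509.5 -172.5]
1.45 [ 523.4 -171.2]
1.571 [ 534.8 -171.9]
1.62 [ 538.1 -172.1]
```

View pics/crop2.png

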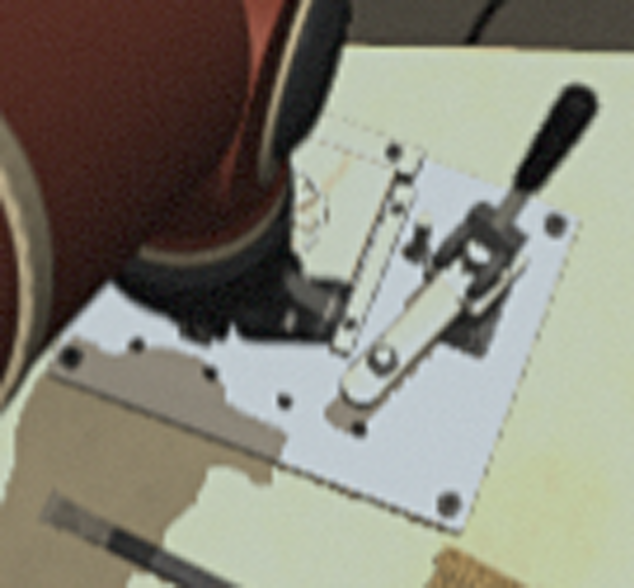

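The tile's far edge is now on the stop, with no gap left at crop (395,170), and the strap hasn't moved (nut (383,357)). Next I go to the strap's right side.

drive_tool(
  targets=[
    [[-0.005,-0.028,0,0,0,0,0],[-0.005,-0.028,0,0,0,0,0],[-0.005,-0.028,0,0,0,0,0],[-0.006,-0.028,0,0,0,0,0],[0,0,-0.03,0,0,0,0],[0,0,-0.03,0,0,0,0],[0,0,-0.018,0,0,0,0],[0,0,0,0,0,0,0]],
  ],
)

```text
time: 5.98
eef_pos: [440.1, -234.4, 67.0]
orientation: [0.984, -0.177, -0.002, -0.001]
force: [-0.0, 0.4, 0.7]
grip_width: -0.004
gripper_force: 0.0
```

drive_tool(
  targets=[
    [[0.004,0.005,0,0,0,0,0],[0.004,0.005,0,0,0,0,0],[0.004,0.007,0,0,0,0,0],[0.003,0.007,0,0,0,0,0],[0,0,0,0,0,0,0],[0,0,0,0,0,0,0]],
  ],
)

```text
time: 6.48
eef_pos: [456.8, -209.5, 71.0]
orientation: [0.984, -0.175, 0.001, -0.0]
force: [0.3, 0.7, -0.3]
grip_width: -0.002
gripper_force: 0.0
```

drive_tool(
  targets=[
    [[0.004,0.006,0,0,0,0,0],[0.004,0.006,0,0,0,0,0],[0.005,0.005,0,0,0,0,0],[0.005,0.005,0,0,0,0,0],[0,0,0,0,0,0,0]],
  ],
)

```text
time: 6.9
eef_pos: [475.2, -186.4, 70.1]
orientation: [0.985, -0.175, 0.0, -0.001]
force: [0.6, -0.3, -0.2]
grip_width: 0.004
gripper_force: 0.1
```

drive_tool(
  targets=[
    [[0.006,0.004,0,0,0,0,0],[0.006,0.003,0,0,0,0,0],[0.006,0.002,0,0,0,0,0],[0.006,0.002,0,0,0,0,0],[0,0,0,0,0,0,0]],
  ],
)

```text
time: 7.32
eef_pos: [499.9, -176.6, 70.2]
orientation: [0.984, -0.176, 0.001, -0.0]
force: [-0.3, 0.3, -0.4]
grip_width: -0.0
gripper_force: 0.0
```

drive_tool(
  targets=[
    [[0.006,0.001,0,0,0,0,0],[0.006,0.001,0,0,0,0,0],[0.006,0.0005,0,0,0,0,0],[0.006,0,0,0,0,0,0],[0,0,0,0,0,0,0]],
  ],
)

```text
time: 7.73
eef_pos: [524.0, -175.1, 70.4]
orientation: [0.984, -0.176, 0.001, 0.0]
force: [-0.6, -0.3, -0.7]
grip_width: 0.001
gripper_force: 0.0
```

Run:
```python
from h import *
a=grab('top')['img'][95:220,195:330,::-1]; b=grab('side')['img'][120:250,145:285,::-1]
r=lambda i:cv2.resize(i,(400,380),interpolation=cv2.INTER_CUBIC)
cv2.imwrite('pics/c3.png',np.hstack([r(a),r(b)]))
```

```text
(no output)
```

View pics/c3.png

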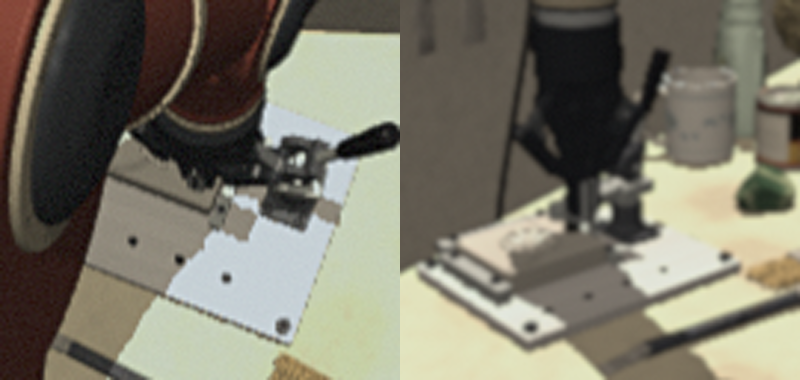

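The strap is turning: the lever in the top view now points right, at (380,140), and the finger is behind the strap. I'll push on to the stop pin.

drive_tool(
  targets=[
    [[0.004,-0.001,0,0,0,0,0],[0.004,-0.001,0,0,0,0,0],[0,0,0,0,0,0,0]],
  ],
)

```text
time: 8.08
eef_pos: [530.9, -176.6, 70.3]
orientation: [0.984, -0.176, 0.0, -0.0]
force: [-1.3, 0.8, 0.1]
grip_width: 0.001
gripper_force: 0.2
```

drive_tool(
  targets=[
    [[0.0028,-0.001,0,0,0,0,0],[0.0028,-0.001,0,0,0,0,0],[0,0,0,0,0,0,0]],
  ],
)

```text
time: 8.33
eef_pos: [534.4, -178.1, 70.0]
orientation: [0.984, -0.176, -0.002, -0.001]
force: [-3.4, 1.6, 2.6]
grip_width: -0.001
gripper_force: 2.2
```

drive_tool(
  targets=[
    [[0.0019,-0.0007,0,0,0,0,0],[0,0,0,0,0,0,0]],
  ],
)

```text
time: 8.5
eef_pos: [534.5, -178.2, 70.0]
orientation: [0.984, -0.176, -0.004, -0.001]
force: [-6.4, 4.9, 4.6]
grip_width: -0.002
gripper_force: 3.7
```

drive_tool(
  targets=[
    [[0.0019,-0.0007,0,0,0,0,0],[0,0,0,0,0,0,0]],
  ],
)

```text
time: 8.67
eef_pos: [534.7, -178.2, 69.9]
orientation: [0.984, -0.176, -0.006, -0.002]
force: [-10.0, 4.9, 8.6]
grip_width: -0.001
gripper_force: 5.2
```

The strap is on its pin (force up to 10 N with no more travel). Back off, rise, turn the tool 90° so it is narrow along the lever, and go above the stud.

drive_tool(
  targets=[
    [[0,0,0,0,0,0,0],[-0.013,0.005,0,0,0,0,0],[-0.013,0.005,0,0,0,0,0],[-0.012,0.004,0,0,0,0,0],[0,0,0.03,0,0,0,0],[0,0,0.03,0,0,6,0],[0,0,0.03,0,0,7,0],[0,0,0.03,0,0,7,0]],
  ],
)

```text
time: 9.33
eef_pos: [502.4, -167.5, 192.1]
orientation: [1.0, -0.0, 0.001, 0.001]
force: [0.7, -0.3, -0.2]
grip_width: -0.004
gripper_force: 0.0
```

drive_tool(
  targets=[
    [[0,0,0.03,0,0,7,0],[0,0,0.015,0,0,7,0],[0,0,0,0,0,7,0],[0,0,0,0,0,7,0],[0,0,0,0,0,7,0],[0,0,0,0,0,7,0],[0,0,0,0,0,7,0],[0,0,0,0,0,7,0]],
  ],
)

```text
time: 10.0
eef_pos: [502.5, -167.6, 235.8]
orientation: [0.883, 0.469, 0.001, 0.001]
force: [-1.2, 0.0, 0.4]
grip_width: -0.002
gripper_force: 0.0
```

drive_tool(
  targets=[
    [[0,0,0,0,0,7,0],[0,0,0,0,0,7,0],[0,0,0,0,0,0,0],[0,0,0,0,0,0,0]],
  ],
)

```text
time: 10.33
eef_pos: [502.0, -167.3, 235.5]
orientation: [0.822, 0.569, 0.001, 0.001]
force: [-0.6, 0.8, 0.1]
grip_width: 0.0
gripper_force: 0.0
```

Run:
```python
from h import *
s=arm.state();print(s['eef_pos'],s['orientation'],s['q'])
a=grab('top')['img'][95:220,195:330,::-1]; b=grab('side')['img'][120:250,145:285,::-1]
r=lambda i:cv2.resize(i,(400,380),interpolation=cv2.INTER_CUBIC)
cv2.imwrite('pics/c4.png',np.hstack([r(a),r(b)]))
```

```text
[ 502.02030661 -167.31867838  235.52184433] [8.22038084e-01 5.69431598e-01 6.52059432e-04 7.86622656e-04] [ 0.48966287  0.45575094 -0.30648772  1.78595595  0.1674393   0.92319958
 -0.24770631]
```

View pics/c4.png

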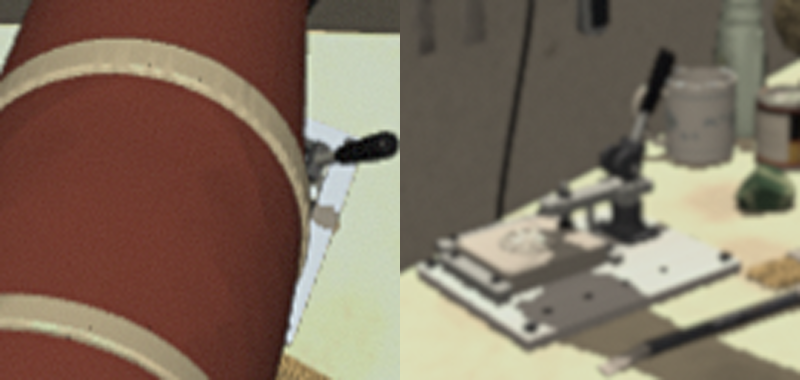

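Side view shows the strap lying over the tile's margin with the foot at (565,215), and the lever up with its grip at (655,80). I move over the stud, inside the lever, then press along an arc.

drive_tool(
  targets=[
    [[0.01,-0.024,0,0,0,0,0],[0.01,-0.024,0,0,0,0,0],[0.01,-0.023,0,0,0,0,0],[0,0,0,0,0,0,0],[0,0,-0.03,0,0,0,0],[0,0,-0.03,0,0,0,0],[0,0,-0.005,0,0,0,0],[0,0,0,0,0,0,0]],
  ],
)

```text
time: 11.1
eef_pos: [530.0, -236.7, 168.4]
orientation: [0.821, 0.571, -0.001, -0.002]
force: [0.2, -0.3, 0.9]
grip_width: 0.007
gripper_force: 0.0
```

drive_tool(
  targets=[
    [[-0.0035,-0.0094,0,0,0,0,0],[-0.0035,-0.0094,0,0,0,0,0],[-0.0025,-0.0065,0,0,0,0,0],[0,0,0,0,0,0,0],[0,0,0,0,0,0,0]],
  ],
)

```text
time: 11.52
eef_pos: [521.8, -264.1, 171.2]
orientation: [0.822, 0.57, 0.0, 0.001]
force: [1.0, 0.0, -0.5]
grip_width: 0.002
gripper_force: 0.0
```

drive_tool(
  targets=[
    [[-0.0017,-0.0045,-0.0018,0,0,0,0],[-0.0017,-0.0045,-0.0018,0,0,0,0],[-0.0017,-0.0045,-0.0018,0,0,0,0],[-0.0014,-0.0037,-0.0026,0,0,0,0],[-0.0014,-0.0037,-0.0026,0,0,0,0],[-0.0014,-0.0037,-0.0026,0,0,0,0],[0,0,0,0,0,0,0]],
  ],
)

```text
time: 12.1
eef_pos: [512.3, -288.3, 156.4]
orientation: [0.821, 0.571, -0.0, -0.0]
force: [0.7, 1.0, 0.6]
grip_width: 0.0
gripper_force: 0.3
```

drive_tool(
  targets=[
    [[-0.0012,-0.0031,-0.0032,0,0,0,0],[-0.0012,-0.0031,-0.0032,0,0,0,0],[-0.0012,-0.0031,-0.0032,0,0,0,0],[-0.001,-0.0026,-0.0038,0,0,0,0],[-0.001,-0.0026,-0.0038,0,0,0,0],[-0.001,-0.0026,-0.0038,0,0,0,0],[0,0,0,0,0,0,0]],
  ],
)

```text
time: 12.68
eef_pos: [505.5, -305.5, 135.2]
orientation: [0.821, 0.571, -0.0, -0.0]
force: [1.5, 0.3, 0.8]
grip_width: -0.0
gripper_force: 0.4
```

drive_tool(
  targets=[
    [[-0.0007,-0.002,-0.0042,0,0,0,0],[-0.0007,-0.002,-0.0042,0,0,0,0],[-0.0007,-0.002,-0.0042,0,0,0,0],[0,0,0,0,0,0,0]],
  ],
)

```text
time: 13.02
eef_pos: [503.5, -310.8, 122.5]
orientation: [0.821, 0.571, -0.0, -0.0]
force: [0.5, 0.7, 1.6]
grip_width: 0.001
gripper_force: 0.4
```

drive_tool(
  targets=[
    [[-0.0005,-0.0012,-0.0045,0,0,0,0],[-0.0005,-0.0012,-0.0045,0,0,0,0],[-0.0005,-0.0012,-0.0045,0,0,0,0],[0,0,0,0,0,0,0]],
  ],
)

```text
time: 13.35
eef_pos: [502.5, -314.2, 110.2]
orientation: [0.821, 0.571, 0.0, 0.0]
force: [-1.2, -0.4, 5.9]
grip_width: -0.001
gripper_force: 2.8
```

Run:
```python
from h import *
s=arm.state();print(s['eef_pos'],s['force'])
b=grab('side')['img'][120:250,145:285,::-1]
cv2.imwrite('pics/c5.png',cv2.resize(b,None,fx=4,fy=4,interpolation=cv2.INTER_CUBIC))
```

```text
[ 502.541486   -314.24967286  110.18113518] [-1.16518452 -0.35161176  5.87601548]
```

View pics/c5.png

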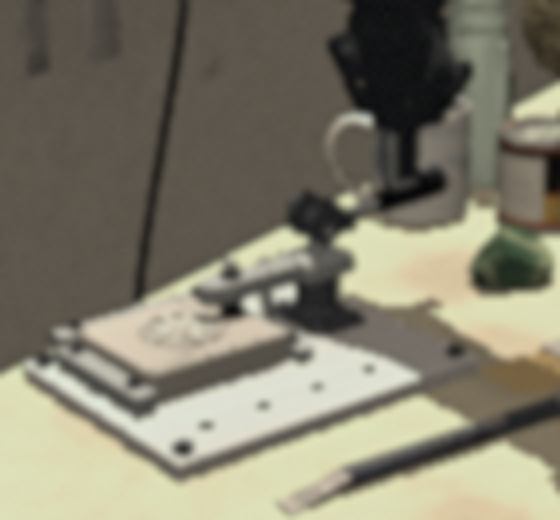

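The lever is nearly level, with its grip at (415,188) under the fingertips, and the strap is over the tile. I press on until the force jumps.

drive_tool(
  targets=[
    [[0,0,-0.002,0,0,0,0],[0,0,-0.002,0,0,0,0],[0,0,0,0,0,0,0]],
  ],
)

```text
time: 13.65
eef_pos: [503.0, -314.6, 109.4]
orientation: [0.821, 0.571, -0.0, 0.001]
force: [-4.8, 1.0, 22.0]
grip_width: 0.0
gripper_force: 10.8
```

drive_tool(
  targets=[
    [[0,0,-0.002,0,0,0,0],[0,0,-0.002,0,0,0,0],[0,0,0,0,0,0,0]],
  ],
)

```text
time: 13.9
eef_pos: [503.8, -315.0, 108.8]
orientation: [0.821, 0.571, 0.0, 0.003]
force: [-8.3, 2.8, 38.3]
grip_width: -0.0
gripper_force: 19.0
```

Rigid stop reached (38 N). Lift straight off, move clear, and check.

drive_tool(
  targets=[
    [[0,0,0.02,0,0,0,0],[0,0,0.03,0,0,0,0],[0,0,0.035,0,0,0,0],[0,0,0.035,0,0,0,0],[0,0,0.03,0,0,0,0],[-0.02,-0.035,0,0,0,0,0],[-0.02,-0.035,0,0,0,0,0],[-0.02,-0.035,0,0,0,0,0]],
  ],
)

```text
time: 14.57
eef_pos: [441.8, -419.2, 251.8]
orientation: [0.82, 0.572, -0.0, -0.0]
force: [0.2, 0.2, 0.2]
grip_width: -0.001
gripper_force: 0.0
```

drive_tool(
  targets=[
    [[-0.02,-0.035,0,0,0,0,0],[-0.02,-0.035,0,0,0,0,0],[-0.02,-0.035,0,0,0,0,0],[-0.02,-0.035,0,0,0,0,0],[-0.02,-0.035,0,0,0,0,0],[0,0,0,0,0,0,0],[0,0,0,0,0,0,0]],
  ],
)

```text
time: 15.15
eef_pos: [338.4, -596.2, 249.4]
orientation: [0.823, 0.568, -0.001, -0.002]
force: [-0.1, 0.6, -0.4]
grip_width: 0.001
gripper_force: 0.0
```

Run:
```python
from h import *
s=arm.state();print(s['eef_pos'],s['force'])
a=grab('top')['img'][95:220,195:330,::-1]; grab('side')
cv2.imwrite('pics/crop6.png',cv2.resize(a,None,fx=4.7,fy=4.7,interpolation=cv2.INTER_CUBIC))
```

```text
[ 338.40514191 -596.23919262  249.35978459] [-0.10960739  0.62235616 -0.36121282]
```

View pics/crop6.png

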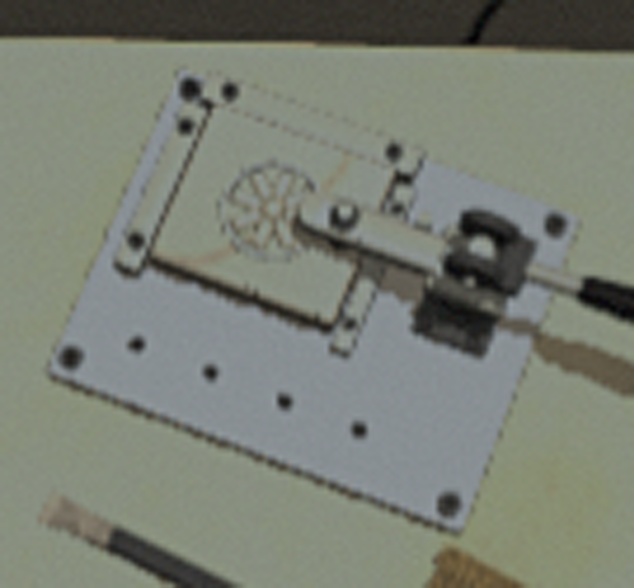

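Run:
```python
from h import *
f=load('top');q=np.load('fix.npy');c,s=np.cos(q[2]),np.sin(q[2])
T=lambda F:q[:2]+np.array([[c,-s],[s,c]])@F
inv=lambda X:np.array([[c,s],[-s,c]])@(X[:2]-q[:2])
for z in(66,71):
  n=inv(atz(f,*cz((343,214)),z)); m=n-np.array([30,-55]); print('nut',n.round(1),np.hypot(*m),np.arctan2(m[1],-m[0]))
for a in(1.571,1.48,1.4):
  for r,z in((68,69),(-90,86),(-110,87.6)):
    w=T(np.array([30,-55])+r*np.array([-np.cos(a),np.sin(a)])); p=proj(f,[*w,z]); print(a,r,((p-[195,95]+.5)*4.7-.5).round(0))
for n,p in(('TL',(152,260)),('TR',(332,325)),('TL old',(135,297))): print(n,inv(atz(f,*cz(p),34)).round(1))
cv2.imwrite('pics/c7.png',np.hstack([cv2.resize(f['img'][110:190,240:340,::-1],None,fx=4,fy=4,interpolation=cv2.INTER_CUBIC),cv2.resize(load('side')['img'][125:205,190:290,::-1],None,fx=4,fy=4,interpolation=cv2.INTER_CUBIC)]))
print('origin 240,110 scale 4')
```

```text
nut [30.4 14.2] 69.15193818492567 1.5768818036083592
nut [28.6 13.7] 68.68580054714944 1.5499721797727755
1.571 68 [345. 213.]
1.571 -90 [661. 319.]
1.571 -110 [702. 333.]
1.48 68 [341. 225.]
1.48 -90 [666. 303.]
1.48 -110 [708. 314.]
1.4 68 [338. 235.]
1.4 -90 [669. 289.]
1.4 -110 [711. 297.]
TL [-15.7  96.9]
TR [-14.2   1.3]
TL old [-36.8  97.3]
origin 240,110 scale 4
```

View pics/c7.png

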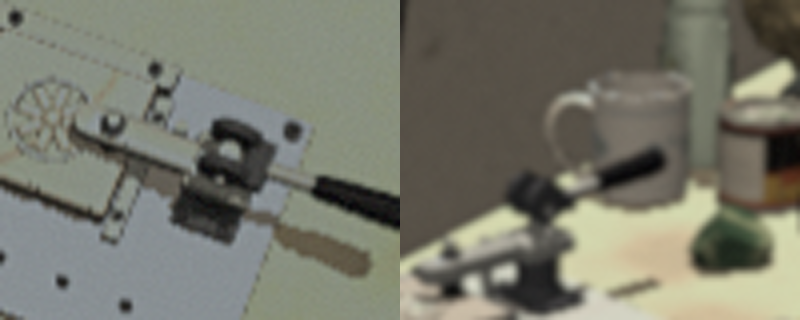

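The nut at crop (343,214) gives a swing of about 1.56, and the tile's near edge at about -15 means it is home. I check the lever tilt from its end at side-crop (663,157).

Run:
```python
from h import *
f=load('side');t=load('top');q=np.load('fix.npy');c,s=np.cos(q[2]),np.sin(q[2])
T=lambda F:q[:2]+np.array([[c,-s],[s,c]])@np.array(F,float)
for e in(5,8,11,15,20):
  for r in(50,110):
    E=np.radians(e); w=[*T([30,-55-r*np.cos(E)]),78-0+r*np.sin(E)]
    p=(proj(f,w)-[190,125])*4+[400,0]; p2=(proj(t,w)-[240,110])*4; print(e,r,p.round(0),p2.round(0))
```

```text
5 50 [595. 183.] [312. 186.]
5 110 [662. 158.] [415. 222.]
8 50 [595. 180.] [312. 184.]
8 110 [662. 151.] [416. 218.]
11 50 [595. 176.] [312. 183.]
11 110 [661. 143.] [417. 214.]
15 50 [594. 172.] [312. 180.]
15 110 [659. 133.] [417. 209.]
20 50 [592. 166.] [311. 177.]
20 110 [656. 121.] [416. 202.]
```

The lever end matches 5° (fully down), the strap is on its stop and the tile is home. I hand in.

```bash
python3 -c "
from station import arm
print(arm.job_done())"
```

```text
the job is handed in; nothing more can be done
None
```

I handed the job in at about 15 s: in the last images the tile is home on the back stop, the strap is on its stop pin over the tile, and the lever is fully down. The foot's pressing force couldn't be measured and no verdict came back; I kept clear of the chisel, stone sample and brush but took no final measurement of them.

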